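# Find the lid that snaps onto the counter canister

## Robot

A 6-joint arm with a two-finger parallel gripper is mounted at the origin on the work surface. World frame = base frame: x ahead of the robot, y to its left, z up, the work surface at z = 0. Lengths are in mm, angles in degrees, forces in N, time in s.
With the tool pointing down it reaches from about 350 to 850 mm from the base axis. Payload 8.1 kg.
Tool frame: the origin (TCP) lies midway between the tips of the shut fingers; the grasp point (between the pads) lies 19 mm behind it (r.tcp_to_grasp is the distance from the TCP to the grasp point, in mm); z points along the fingers, y is the direction in which the jaws open and shut (so a half turn about z gives the same grasp; the last joint's range is limited). The gripper opens to 85 mm and grips with 20 to 120 N. Pads are 22 mm wide; open, the fingers measure 114 mm over their backs; the gripper's body (76 mm by 85 mm) begins 54 mm behind the grasp point. The pads swing forward as they close: fully open they stand 13 mm farther back than shut.
Start: joints at [-76.169, 7.471, 85.268, -0, 87.261, -4.893], TCP at [192.629, -568.242, 231.292] pointing down, gripper open.
Joint ranges: [-169.43, 169.43], [-51.17, 129.36], [1.28, 143.12], [-76.62, 256.62], [0, 156.53], [-152.29, 152.29]. Speed limits (degrees/s): [136.94, 136.94, 159.86, 180, 180, 180].

## Interface

Orientations are given as [roll, pitch, yaw] about the fixed x, y, z axes, in that order (R = Rz(yaw) Ry(pitch) Rx(roll)).
In Python, from bench import r gives the robot as it stands.
- The arm moves only by the tool jog_arm, never from a script. Its argument "targets" is a list of rows, each a list of 7 numbers: the shift along the tool's x, y, z in m, then the turn, a rotation vector about the tool's x, y, z in rad, then the closure, from 0 (fully open) to 1 (shut). In form: [[dx, dy, dz, wx, wy, wz, claw], ...]. A call has 1 to 5 rows; each row is the pose to reach, as a shift and turn from the pose commanded when the call began, along the tool's axes at that moment; what a row does not reach only later rows make up. A row lasts 1/12 s, in which the tool goes at most 41.7 mm and 7.16 degrees, less where a joint would pass 70% of its speed; a pose out of reach is approached as far as the arm can. A call with a gripper value outside its range is refused whole. The fingers move at their own pace and stop on an object; "newtons" is the grip in N (left out, the last holds). Time passes only in rows, so rows that repeat a pose let the fingers close. It gives the time, the measured TCP pose, the force and the opening at its end, in the units of the state.
- r.sense(): the state, without advancing time (a new reading comes with each control period).
- r.snapshot(name): name is "scene" or "top" or "wrist"; returns a dict with "pixels" (384x512x3 uint8, red, green, blue), "fx", "fy", "cx", "cy" (pixels), "origin" and "attitude" of the camera in the world. Camera axes: x right, y down, z forward; pixel columns grow to the right and rows downward; lengths in mm; the calibration is good to about 2 mm. The wrist camera is an equidistant fisheye: a pixel r from the principal point sees the ray r / f radians off the axis. A picture is of the moment at which its call begins. There is no depth.
- r.hand_in(): hands the job in, once; it reports no verdict.
The state is a dict: "time": time; "joint_pos": joint angles; "qd": joint speeds; "joint_efforts": joint torques, N m; "tool_pos": TCP position; "tcp_rot": TCP orientation; "ft_force": force on the tool from outside, world axes, zero at the start; "wrist_torque": the same for the moment, N m; "finger_gap": finger opening in mm.
Only numpy, scipy, OpenCV 4.12 (cv2) and the standard library are available. Lean on these libraries where they do the work, as an engineer would, in place of code of your own. Each camera call takes 0.05 s, during which the arm holds its last target.

## Task

The canister in the middle of the bakery counter is open, and only one of the three look-alike lids lying around it snaps onto its rim. Try the lids gently, without forcing them, and press the one that clicks fully home so that it sits flush and holds; leave the other two lids lying right way up on the counter. Leave the spare canister at the left end open, and do not disturb the loaf, the plates or the oil bottle.

Things in the scene. Friction and masses are not known exactly. Their poses are not given: they have to be found in the camera images.
- lid_1_handle (a point): centre of the wooden bar handle (46 mm long along x, 18 wide along y, 28 high) on a round steel lid; three lids look alike from above. 14 mm below the handle's top, 19 mm above the flange's underside, 39 mm above the foot of the plug. The lid starts lying on the counter on its plug, handle up, z up.
- lid_2_handle (a point): centre of the wooden bar handle (46 mm long along x, 18 wide along y, 28 high) on a round steel lid; three lids look alike from above. 14 mm below the handle's top, 19 mm above the flange's underside, 39 mm above the foot of the plug. The lid starts lying on the counter on its plug, handle up, z up.
- lid_3_handle (a point): centre of the wooden bar handle (46 mm long along x, 18 wide along y, 28 high) on a round steel lid; three lids look alike from above. 14 mm below the handle's top, 19 mm above the flange's underside, 39 mm above the foot of the plug. The lid starts lying on the counter on its plug, handle up, z up.
- lid_1: that lid as a whole, about 0.2 kg: flange 98 mm across, 5 mm thick; under it a plug 20 mm deep, tapered at the foot, with a bead 8 to 9 mm above the foot; the bead is 69, 77 or 85 mm across in the three lids (which is which is not told). Origin: centre of the plug's foot.
- lid_2: that lid as a whole, about 0.2 kg: flange 98 mm across, 5 mm thick; under it a plug 20 mm deep, tapered at the foot, with a bead 8 to 9 mm above the foot; the bead is 69, 77 or 85 mm across in the three lids (which is which is not told). Origin: centre of the plug's foot.
- lid_3: that lid as a whole, about 0.2 kg: flange 98 mm across, 5 mm thick; under it a plug 20 mm deep, tapered at the foot, with a bead 8 to 9 mm above the foot; the bead is 69, 77 or 85 mm across in the three lids (which is which is not told). Origin: centre of the plug's foot.
- canister_a_mouth (a point): centre of the mouth of a round steel canister, level with the rim, 75 mm above the counter. Outside 92 mm across, bore 72 mm in one canister and 80 mm in the other (not told which). Of the two, the one in use stands in front of the robot among the lids (y below 0.3), the spare at the counter's left end (y above 0.4); they swap places from run to run.
- canister_b_mouth (a point): centre of the mouth of a round steel canister, level with the rim, 75 mm above the counter. Outside 92 mm across, bore 72 mm in one canister and 80 mm in the other (not told which). Of the two, the one in use stands in front of the robot among the lids (y below 0.3), the spare at the counter's left end (y above 0.4); they swap places from run to run.
- canister_a: the canister of that mouth, fixed to the counter; origin at the centre of its underside. Four sprung steel balls stand 4 mm into the bore, centred 6.5 mm below the rim. A lid whose bead is 3 mm narrower than the bore fits: pressed down (roughly 6 to 15 N) it clicks past the balls, flange flat on the rim, and then resists a pull of 8 N.
- canister_b: the canister of that mouth, fixed to the counter; origin at the centre of its underside. Four sprung steel balls stand 4 mm into the bore, centred 6.5 mm below the rim. A lid with too wide a bead stops with its flange about 17 mm above the rim; one with too narrow a bead drops in without a click, flange on the rim, but lifts off freely.
- loaf: a round loaf of bread, 132 mm across and 59 mm high, to be left alone; origin under its centre
- plates: a stack of four white plates, 144 mm across and 26 mm high, to be left alone; origin under its centre
- oil_bottle: an amber glass bottle, 62 mm across and 180 mm high, to be left alone; origin under its centre
Not all that is in view belongs to the job. Leave any yellow look-alike of the lid_1 alone.

How it is judged (in metres and radians):
At the end, for the whole second after the job is handed in: The lid that fits is snapped onto the canister in use (the one with y below 0.3): centred within 4 mm, flange within 2.5 mm of the rim (3 mm below at most), level within 0.05 rad; the other two lids lie right way up (within 0.1 rad) on the counter, within 8 mm of its surface; all lids at rest (((world y of canister_a_mouth below 0.3 m and horizontal distance between lid_2_handle and canister_a_mouth below 0.004 m and z of lid_2_handle in the frame of canister_a_mouth between 0.016 and 0.0215 m and angle between lid_2_handle's own z axis and vertical below 0.05 rad and height (world z) of each of lid_1_handle, lid_3_handle below 0.047 m and angle between each of lid_1_handle, lid_3_handle's own z axis and vertical below 0.1 rad) or (world y of canister_b_mouth below 0.3 m and horizontal distance between lid_3_handle and canister_b_mouth below 0.004 m and z of lid_3_handle in the frame of canister_b_mouth between 0.016 and 0.0215 m and angle between lid_3_handle's own z axis and vertical below 0.05 rad and height (world z) of each of lid_1_handle, lid_2_handle below 0.047 m and angle between each of lid_1_handle, lid_2_handle's own z axis and vertical below 0.1 rad)) and linear speed of each of lid_1, lid_2, lid_3 below 0.02 m/s); the robot touches nothing.
It fails at once if the loaf was pushed more than 30 mm from its place or tipped over (distance of loaf from where it was at the start of the episode above 0.03 m or angle between loaf's own z axis and vertical above 0.5 rad).
It fails at once if the stack of plates was pushed more than 30 mm from its place or tipped over (distance of plates from where it was at the start of the episode above 0.03 m or angle between plates's own z axis and vertical above 0.5 rad).
It fails at once if the oil bottle was pushed more than 30 mm from its place or tipped over (distance of oil_bottle from where it was at the start of the episode above 0.03 m or angle between oil_bottle's own z axis and vertical above 0.5 rad).
It fails at once if a lid was forced onto a canister (more than 110 N between them) (contact force between any of lid_1, lid_2, lid_3 and canister_a above 110 N or contact force between any of lid_1, lid_2, lid_3 and canister_b above 110 N).
It also fails if it takes over 72 s, if anything falls off the work surface, if the arm or the gripper's body presses on something with over 40 N, if the wrist force passes 120 N, or if a joint passes its speed limit or range.

## Working session

There is one attempt and no reset: what is moved stays moved. The work goes in short steps, Python scripts to look and compute and a tool call to move; the robot and the scene stay as the last step left them, time stands still between calls to the robot, and variables do not carry over. Pictures are saved under pics/ and viewed, and the job is handed in when it is done.

Besides the shell and the picture viewer there is one more tool, called in YAML: its name, and indented under it one key for each argument. jog_arm: Moves the arm, as the interface text tells. Its arguments: {"type":"object","properties":{"targets":{"type":"array","items":{"type":"array","items":{"type":"number"}}},"newtons":{"type":"number"}},"required":["targets"]}

```bash
ls; mkdir -p pics
python3 - <<'E'
from bench import r
import cv2
s=r.sense();print(s)
for n in("scene","top","wrist"):
    d=r.snapshot(n);cv2.imwrite(f"pics/{n}0.png",d["pixels"][:,:,::-1]);print(n,{k:v for k,v in d.items() if k!="pixels"})
E
```

```text
pics
{'time': 0.0, 'joint_pos': array([-7.61698652e+01,  7.51494637e+00,  8.53315656e+01, -1.05978485e-03,
        8.72619095e+01, -4.89342271e+00]), 'qd': array([-0.00177324, -0.04293779,  0.02624414,  0.04612888, -0.00786345,
       -0.01685604]), 'joint_efforts': array([ 3.36875182e-04, -5.69405580e+01, -5.00541902e+01, -2.15644295e-04,
        1.45884676e-02,  2.92682785e-05]), 'tool_pos': array([ 192.47596521, -567.68822409,  230.22421625]), 'tcp_rot': array([-1.79891883e+02, -8.19399824e-03,  1.87236014e+01]), 'ft_force': array([ 0.47545045, -1.1754015 ,  0.58506185]), 'wrist_torque': array([0.03219157, 0.01557188, 0.00779462]), 'finger_gap': 85.17425372402197}
scene {'fx': 390.2977357997952, 'fy': 390.2977357997952, 'cx': 256.17663900971183, 'cy': 191.00875802549805, 'origin': array([1007.44463118,  487.16814069,  835.68652941]), 'attitude': array([-140.31389546,   -0.27982902,  137.63648327])}
top {'fx': 434.8745727527994, 'fy': 434.8745727527994, 'cx': 257.6765256575399, 'cy': 194.95371540010353, 'origin': array([ 505.92360087,   14.21248814, 1256.13924406]), 'attitude': array([-176.70527154,   -0.39629067,  -91.03525367])}
wrist {'fx': 297.3186396354542, 'fy': 297.3186396354542, 'cx': 255.05173179102394, 'cy': 186.34091187682156, 'origin': array([ 263.00622871, -544.80245015,  372.50652595]), 'attitude': array([ 1.63040639e+02,  1.01123357e-01, -7.11907474e+01])}
```

View pics/top0.png

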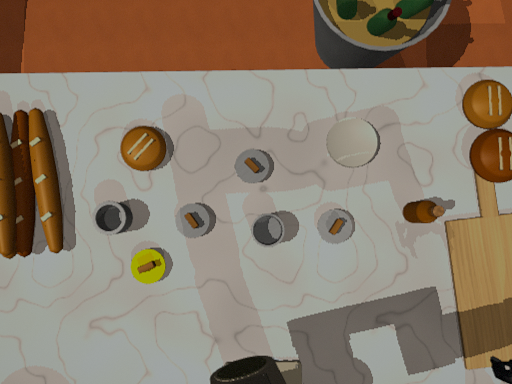

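View pics/scene0.png

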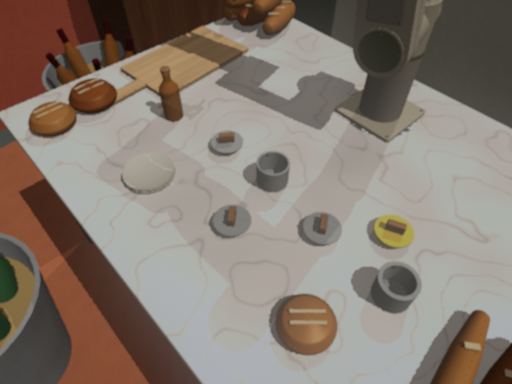

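View pics/wrist0.png

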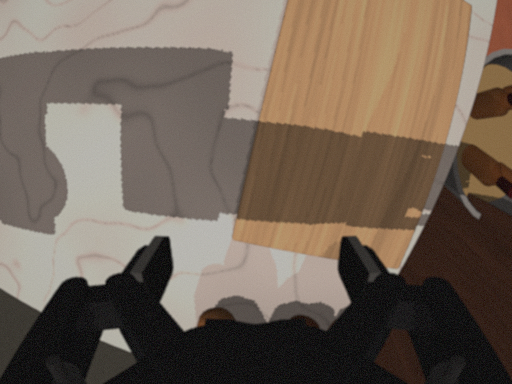

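```bash
cat > h.py <<'E'
import numpy as np,cv2
from scipy.spatial.transform import Rotation as R
def pix2w(d,u,v,z):
    Rm=R.from_euler('xyz',d['attitude'],degrees=True).as_matrix()
    ray=Rm@np.array([(u-d['cx'])/d['fx'],(v-d['cy'])/d['fy'],1.])
    o=np.array(d['origin']);return o+ray*(z-o[2])/ray[2]
def w2pix(d,p):
    Rm=R.from_euler('xyz',d['attitude'],degrees=True).as_matrix()
    c=Rm.T@(np.array(p)-d['origin']);return d['cx']+d['fx']*c[0]/c[2],d['cy']+d['fy']*c[1]/c[2]
def crop(im,u0,v0,w,h,k,name):
    cv2.imwrite(name,cv2.resize(im[v0:v0+h,u0:u0+w,::-1],None,fx=k,fy=k,interpolation=cv2.INTER_CUBIC))
E
python3 - <<'E'
from bench import r
from h import *
import pickle
d=r.snapshot("top");pickle.dump(d,open("top.pkl","wb"));crop(d['pixels'],230,140,130,110,6,"pics/c1.png");crop(d['pixels'],85,140,135,110,5.9,"pics/c2.png")
E
```

```text
(no output)
```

View pics/c1.png

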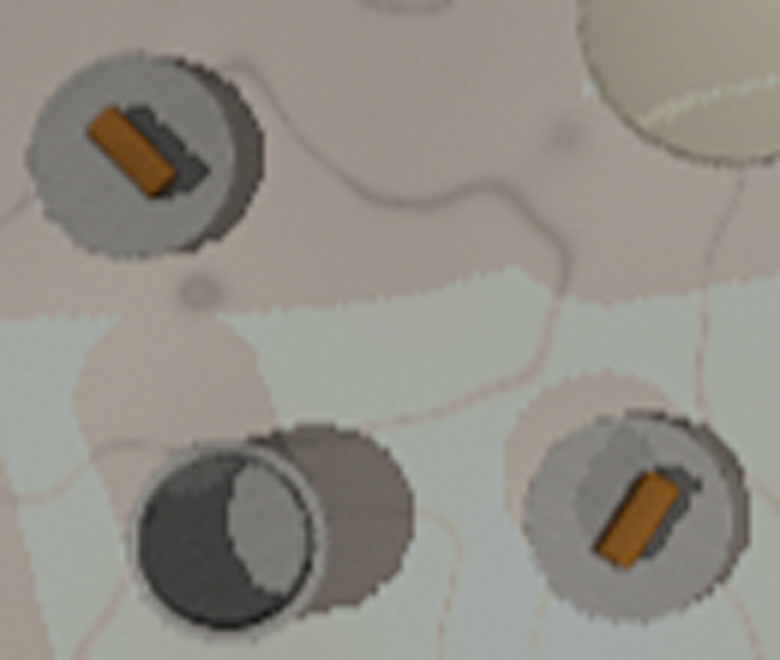

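View pics/c2.png

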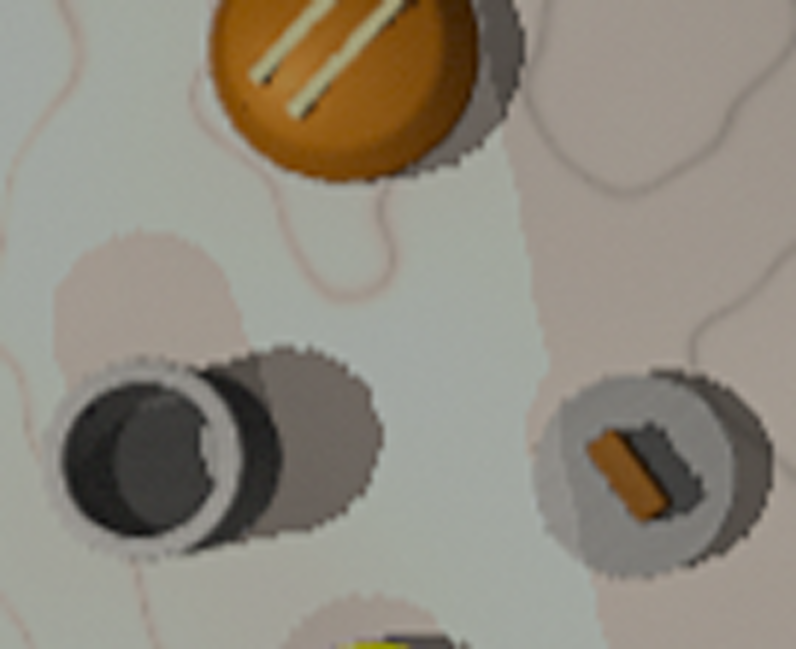

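Run:
```python
from h import *
import pickle
d=pickle.load(open("top.pkl","rb"))
def W(u,v,k,u0,v0,z): return pix2w(d,(u+.5)/k-.5+u0,(v+.5)/k-.5+v0,z).round(1)
for n,a in dict(F=((131.5,155),(131,151)),Rt=((629,517),(637,519))).items(): print(n,W(*a[0],6,230,140,25),W(*a[1],6,230,140,53))
print("L",W(636,475.5,5.9,85,140,25),W(628,476,5.9,85,140,53))
print("can",W(227,540,6,230,140,75),"spare",W(144,459,5.9,85,140,75))
import math
for n,k,u0,v0,p in(("F",6,230,140,[(98,117),(165,185)]),("R",6,230,140,[(609,561),(666,477)]),("L",5.9,85,140,[(599,435),(656,516)])):
  a,b=[W(*q,k,u0,v0,53) for q in p];print(n,a,b,np.linalg.norm(a-b),math.degrees(math.atan2(*(b-a)[[1,0]])))
```

```text
F [661.2  20.5  25. ] [659.5  20.5  53. ]
Rt [ 485.6 -211.    25. ] [ 485.1 -209.5   53. ]
L [508.6 190.   25. ] [508.3 189.8  53. ]
can [479.4 -19.9  75. ] spare [520.1 408.2  75. ]
F [675.6  35.6  53. ] [643.4   5.1  53. ] 44.35188834762284 -136.55309358624294
R [ 466.  -196.1   53. ] [ 504.1 -223.4   53. ] 46.87109983774653 -35.622939305695645
L [527.7 203.2  53. ] [489.4 176.9  53. ] 46.460520875254986 -145.52323389828993
```

```bash
cat > go.py <<'E'
import sys
from bench import r
from h import *
x,y,z,yaw=map(float,sys.argv[1:5])
s=r.sense();p=np.array(s['tool_pos']);A=R.from_euler('xyz',s['tcp_rot'],degrees=True)
T=R.from_euler('xyz',[180,0,yaw],degrees=True)
print("t",s['time'],"p",p.round(1),s['tcp_rot'].round(2),"F",s['ft_force'].round(1),"gap",round(s['finger_gap'],1),"j",s['joint_pos'].round(0))
print("shift m",(A.inv().apply(np.array([x,y,z])-p)/1000).round(4),"rot",(A.inv()*T).as_rotvec().round(4))
E
python3 go.py 485 -210 150 -36
```

```text
t 0.2 p [ 192.5 -567.9  230.6] [-1.7993e+02 -1.0000e-02  1.8720e+01] F [ 0.6  0.9 -0.2] gap 85.2 j [-76.   8.  85.  -0.  87.  -5.]
shift m [ 0.3919 -0.245   0.081 ] rot [-1.200e-03  5.000e-04  9.551e-01]
```

jog_arm:
  targets:
    - [0.392,-0.245,0,0,0,0.955,0]
    - [0.392,-0.245,0,0,0,0.955,0]
    - [0.392,-0.245,0,0,0,0.955,0]
    - [0.392,-0.245,0,0,0,0.955,0]
    - [0.392,-0.245,0,0,0,0.955,0]

```text
time: 0.62
tool_pos: [319.9, -412.2, 231.1]
tcp_rot: [-180.0, 0.0, -15.9]
ft_force: [0.5, -0.2, -0.0]
finger_gap: 85.4
```

```bash
python3 go.py 485 -210 150 -36
```

```text
t 0.6167 p [ 319.9 -412.2  231.1] [-1.7998e+02  1.0000e-02 -1.5930e+01] F [ 0.5 -0.2 -0. ] gap 85.4 j [-58.  -5.  98.   0.  87.  48.]
shift m [ 0.1033 -0.2397  0.0812] rot [-2.000e-04  1.000e-04  3.503e-01]
```

jog_arm:
  targets:
    - [0.103,-0.24,0.04,0,0,0.35,0]
    - [0.103,-0.24,0.08,0,0,0.35,0]
    - [0.103,-0.24,0.08,0,0,0.35,0]
    - [0.103,-0.24,0.08,0,0,0.35,0]
    - [0.103,-0.24,0.08,0,0,0.35,0]

```text
time: 1.03
tool_pos: [438.7, -265.0, 174.9]
tcp_rot: [180.0, -0.0, -35.7]
ft_force: [0.7, -0.9, 0.3]
finger_gap: 85.6
```

```bash
python3 go.py 485 -210 150 -36
```

```text
t 1.0333 p [ 438.7 -265.   174.9] [ 1.800e+02 -4.000e-02 -3.573e+01] F [ 0.7 -0.9  0.3] gap 85.6 j [-37.  -4. 103.  -0.  81.  89.]
shift m [ 0.0055 -0.0717  0.0249] rot [ 0.     -0.0006  0.0048]
```

jog_arm:
  targets:
    - [0.0055,-0.072,0.025,0,0,0.005,0]
    - [0.0055,-0.072,0.025,0,0,0.005,0]
    - [0.0055,-0.072,0.025,0,0,0.005,0]

```text
time: 1.28
tool_pos: [485.7, -205.7, 147.3]
tcp_rot: [-179.9, 0.2, -35.7]
ft_force: [-1.0, -0.3, -0.4]
finger_gap: 85.3
```

```bash
python3 - <<'E'
from bench import r
import cv2,pickle
d=r.snapshot("wrist");pickle.dump(d,open("w1.pkl","wb"));cv2.imwrite("pics/w1.png",cv2.resize(d["pixels"][:,:,::-1],(768,576)));print(d['origin'],d['attitude'])
E
python3 go.py 485 -210 28 -36
```

```text
[ 546.48210309 -250.02009826  289.108286  ] [ 1.62821628e+02  4.71219126e-02 -1.25574222e+02]
t 1.3333 p [ 484.7 -208.   148.3] [-179.99    0.19  -35.65] F [-1.  1.  0.] gap 85.4 j [-29.  -0. 102.   0.  78.  97.]
shift m [0.0019 0.0015 0.1203] rot [-0.0002  0.0034  0.006 ]
```

View pics/w1.png

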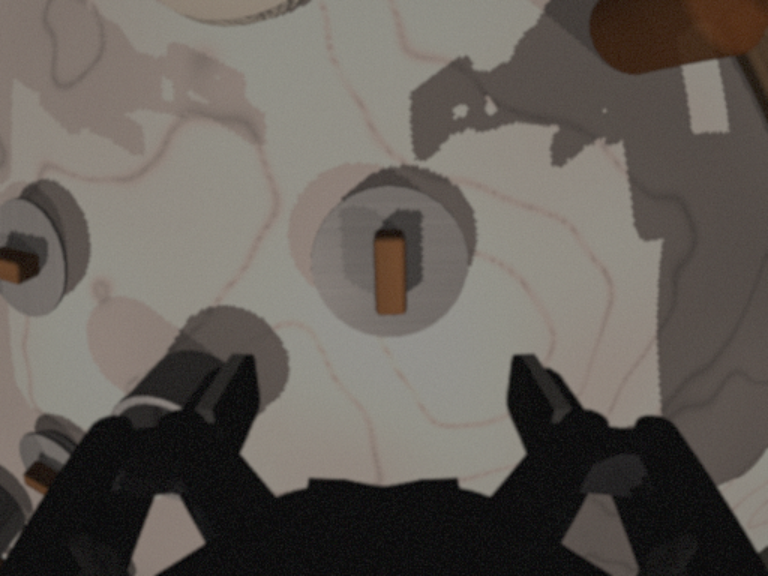

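```bash
cat >> h.py <<'E'
def fish(d,u,v,z):
    a=np.array([u-d['cx'],v-d['cy']]);rr=np.hypot(*a);th=rr/d['fx']
    ray=np.array([*(a/max(rr,1e-9)*np.sin(th)),np.cos(th)])
    ray=R.from_euler('xyz',d['attitude'],degrees=True).apply(ray);o=np.array(d['origin']);return o+ray*(z-o[2])/ray[2]
E
python3 - <<'E'
from h import *
import pickle,math
d=pickle.load(open("w1.pkl","rb"))
f=lambda u,v,z:fish(d,(u+.5)/1.5-.5,(v+.5)/1.5-.5,z)
for q in [(374,237),(407,237),(407,315),(376,315),(390,276)]:print(f(*q,53).round(1))
print([f(*q,25).round(1) for q in [(311,260),(469,258),(390,185),(390,336)]])
v=f(391,315,53)-f(390,237,53);print(math.degrees(math.atan2(v[1],v[0])))
E
```

```text
[ 509.7 -217.6   53. ]
[ 499.3 -232.1   53. ]
[ 462.1 -206.4   53. ]
[ 472.4 -192.    53. ]
[ 486.7 -211.9   53. ]
[array([ 516.4, -173.7,   25. ]), array([ 460.7, -253.9,   25. ]), array([ 525.3, -239.8,   25. ]), array([ 446.4, -183.9,   25. ])]
145.41597595884767
```

```bash
python3 go.py 486 -211 29 -35
```

```text
t 1.3333 p [ 484.7 -208.   148.3] [-179.99    0.19  -35.65] F [-1.  1.  0.] gap 85.4 j [-29.  -0. 102.   0.  78.  97.]
shift m [0.0032 0.0017 0.1193] rot [-0.0002  0.0034 -0.0114]
```

jog_arm:
  targets:
    - [0.003,0.0017,0.03,0,0,-0.01,0]
    - [0.003,0.0017,0.07,0,0,-0.01,0]
    - [0.003,0.0017,0.1,0,0,-0.01,0]
    - [0.003,0.0017,0.11,0,0,-0.01,0]
    - [0.003,0.0017,0.11,0,0,-0.01,0]
  newtons: 40

```text
time: 1.75
tool_pos: [482.9, -213.7, 37.3]
tcp_rot: [180.0, 0.4, -35.4]
ft_force: [-0.3, 0.7, -0.2]
finger_gap: 85.4
```

```bash
python3 go.py 486 -211 29 -35
```

```text
t 1.75 p [ 482.9 -213.7   37.3] [179.95   0.36 -35.39] F [-0.3  0.7 -0.2] gap 85.4 j [-29.   7. 107.  -0.  66.  96.]
shift m [ 0.001  -0.004   0.0083] rot [ 0.0008  0.0062 -0.0068]
```

jog_arm:
  targets:
    - [0.001,-0.003,0.008,0,0.006,-0.005,0]
    - [0.001,-0.003,0.008,0,0.006,-0.005,0.5]
    - [0.001,-0.003,0.008,0,0.006,-0.005,1]
    - [0.001,-0.003,0.008,0,0.006,-0.005,1]
    - [0.001,-0.003,0.008,0,0.006,-0.005,1]
  newtons: 40

```text
time: 2.17
tool_pos: [489.3, -213.1, 33.8]
tcp_rot: [-180.0, -0.5, -35.0]
ft_force: [-0.0, 0.1, -0.1]
finger_gap: 38.7
```

```bash
python3 go.py 486 -211 29 -35
```

```text
t 2.1667 p [ 489.3 -213.1   33.8] [-179.99   -0.49  -35.05] F [-0.   0.1 -0.1] gap 38.7 j [-29.   8. 107.  -0.  65.  96.]
shift m [-0.0039  0.0002  0.0048] rot [-0.0002 -0.0085 -0.0008]
```

jog_arm:
  targets:
    - [0,0,0,0,0,0,1]
    - [0,0,0,0,0,0,1]
    - [0,0,0,0,0,0,1]

```text
time: 2.42
tool_pos: [488.9, -212.8, 33.1]
tcp_rot: [-180.0, -0.4, -35.1]
ft_force: [0.1, 0.9, 4.8]
finger_gap: 17.0
```

```bash
python3 go.py 486 -211 29 -35
```

```text
t 2.4167 p [ 488.9 -212.8   33.1] [-179.99   -0.43  -35.05] F [0.1 0.9 4.8] gap 17.0 j [-29.   8. 107.  -0.  65.  96.]
shift m [-0.0035  0.0002  0.0041] rot [-0.0002 -0.0075 -0.0009]
```

jog_arm:
  targets:
    - [0,0,0,0,0,0,1]
    - [0,0,0,0,0,0,1]

```text
time: 2.58
tool_pos: [489.0, -212.8, 33.1]
tcp_rot: [-180.0, -0.4, -35.0]
ft_force: [-0.8, 0.0, 6.5]
finger_gap: 17.1
```

```bash
python3 go.py 486 -211 29 -35
```

```text
t 2.5833 p [ 489.  -212.8   33.1] [-179.99   -0.43  -35.05] F [-0.8  0.   6.5] gap 17.1 j [-29.   8. 107.  -0.  65.  96.]
shift m [-0.0035  0.0002  0.0041] rot [-0.0002 -0.0075 -0.0009]
```

jog_arm:
  targets:
    - [0,0,-0.02,0,-0.0075,0,1]
    - [0,0,-0.06,0,-0.0075,0,1]
    - [0,0,-0.1,0,-0.0075,0,1]
    - [0,0,-0.1,0,-0.0075,0,1]
    - [0,0,-0.1,0,-0.0075,0,1]

```text
time: 3.0
tool_pos: [489.7, -213.2, 135.3]
tcp_rot: [-180.0, -0.3, -35.0]
ft_force: [-0.8, 0.4, -2.4]
finger_gap: 17.2
```

```bash
python3 go.py 480 -100 133 -35
```

```text
t 3.0 p [ 489.7 -213.2  135.3] [-179.97   -0.26  -35.05] F [-0.8  0.4 -2.4] gap 17.2 j [-29.   1. 102.   0.  76.  96.]
shift m [-0.073  -0.0871  0.0021] rot [-0.0006 -0.0045 -0.0009]
```

jog_arm:
  targets:
    - [-0.073,-0.087,0,0,-0.0045,0,1]
    - [-0.073,-0.087,0,0,-0.0045,0,1]
    - [-0.073,-0.087,0,0,-0.0045,0,1]
    - [-0.073,-0.087,0,0,-0.0045,0,1]
    - [-0.073,-0.087,0,0,-0.0045,0,1]

```text
time: 3.42
tool_pos: [476.5, -97.1, 130.3]
tcp_rot: [179.9, 0.5, -34.9]
ft_force: [0.9, -1.0, -2.0]
finger_gap: 17.4
```

```bash
python3 - <<'E'
from bench import r
from h import *
import pickle
d={n:r.snapshot(n) for n in("wrist","top","scene")}
pickle.dump(d,open("s2.pkl","wb"))
cv2.imwrite("pics/w2.png",cv2.resize(d["wrist"]["pixels"][:,:,::-1],(768,576)))
crop(d['top']['pixels'],230,130,120,120,6,"pics/t2.png")
crop(d['scene']['pixels'],190,100,120,100,6,"pics/s2.png")
E
python3 go.py 480 -20 133 -35
```

```text
t 3.5667 p [477.5 -99.5 131.4] [179.95   0.42 -35.08] F [ 0.1 -0.9 -1.9] gap 16.9 j [-18.  -6. 109.   0.  77. 107.]
shift m [-0.0436 -0.0665 -0.0014] rot [ 0.0008  0.0073 -0.0013]
```

View pics/w2.png

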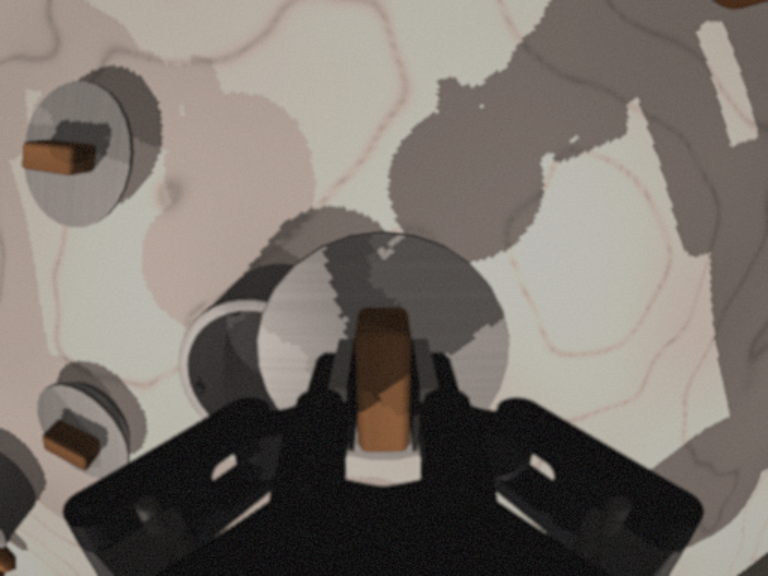

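View pics/t2.png

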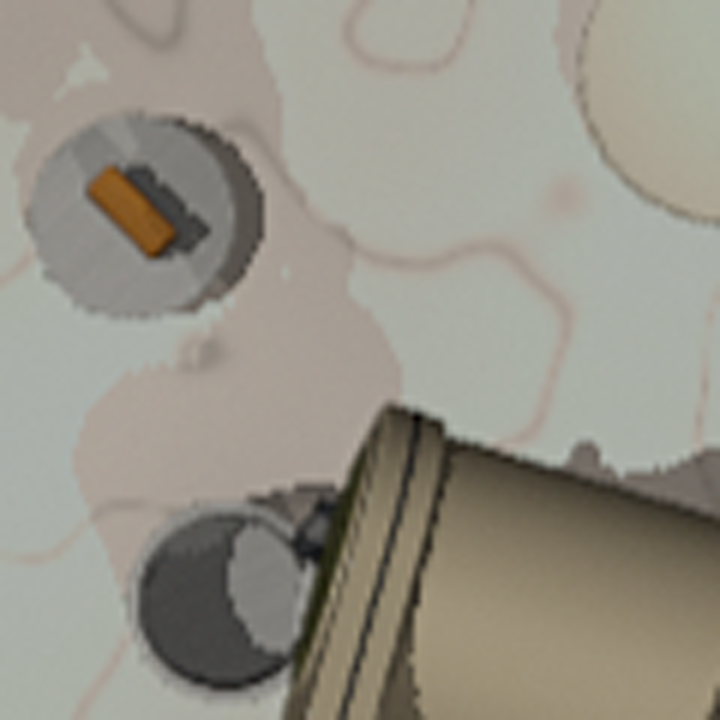

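View pics/s2.png

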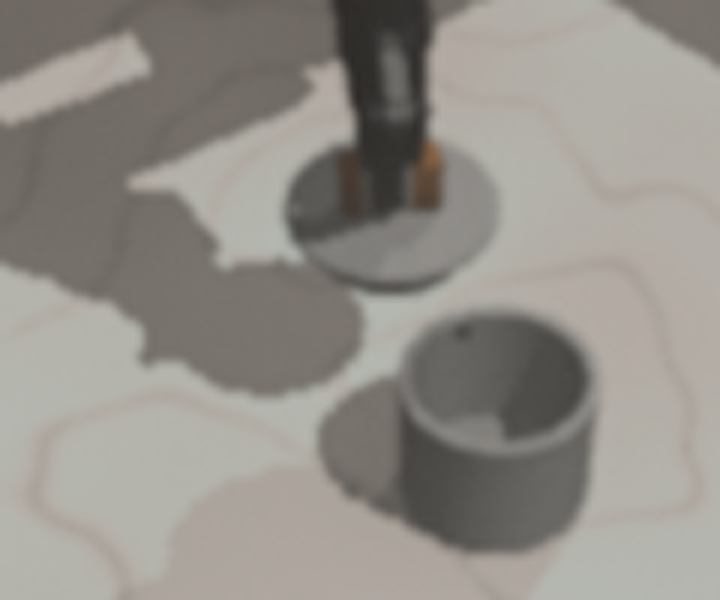

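Run:
```python
from h import *
import pickle
d=pickle.load(open("s2.pkl","rb"))
im=d['wrist']['pixels'];im=np.clip(im.astype(float)*1.6,0,255).astype(np.uint8)
crop(im,160,145,190,180,3.3*1.2,"pics/w2c.png")
```

```text
(no output)
```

View pics/w2c.png

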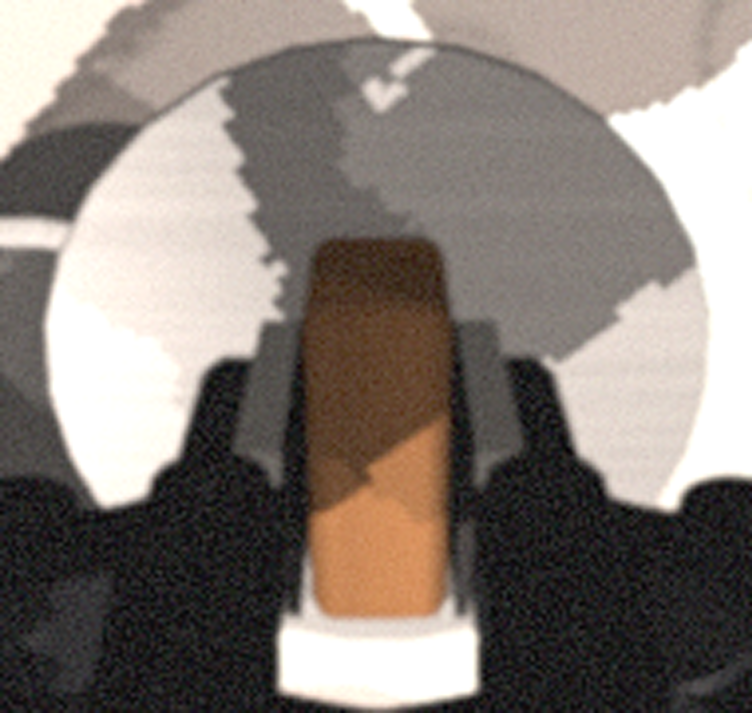

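Run:
```python
from h import *
import pickle
from scipy.optimize import least_squares
D=pickle.load(open("s2.pkl","rb"));d=D['wrist'];k=3.96
f=lambda u,v,z:fish(d,(u+.5)/k-.5+160,(v+.5)/k-.5+145,z)
p=np.array([477.,-98.5,131.]);c,s=np.cos(np.radians(-35)),np.sin(np.radians(-35))
ax=np.array([c,s,0]);ay=np.array([s,-c,0])
pts=[(375,40),(45,325),(708,325),(665,500),(100,500),(610,112),(140,112),(690,240),(520,62),(230,65)]
for zf in (120,123,126):
  P=np.array([f(*q,zf) for q in pts]);
  g=least_squares(lambda a:np.hypot(P[:,0]-a[0],P[:,1]-a[1])-a[2],[480,-100,49]).x
  print(zf,g.round(1),"tool off",(np.array([g[0],g[1],0])-p)@ax,(np.array([g[0],g[1],0])-p)@ay)
for zh in (149,151):
  a=f(378,308,zh);b=f(378,617,zh);m=(a+b)/2
  print(zh,np.linalg.norm(a-b),m.round(1),(m-p)@ax,(m-p)@ay)
print(d['origin'],d['attitude'])
# scene lid circle
d=D['scene'];W=lambda u,v,z:pix2w(d,(u+.5)/6-.5+190,(v+.5)/6-.5+100,z)
pts=[(285,212),(500,210),(393,138),(440,283-14),(345,270)]
P=np.array([W(*q,123) for q in pts[:3]])
g=least_squares(lambda a:np.hypot(P[:,0]-a[0],P[:,1]-a[1])-49,[480,-100]).x;print("scene",g,np.hypot(*(P[:,:2]-g).T))
# canister mouth from scene: outer 398..600, top 305 bottom ~452
pts=[(398,378),(600,378),(498,306),(498,455)]
P=np.array([W(*q,75) for q in pts]);g=least_squares(lambda a:np.hypot(P[:,0]-a[0],P[:,1]-a[1])-46,[480,-20]).x;print("can scene",g,np.hypot(*(P[:,:2]-g).T))
```

```text
120 [473.4 -95.7  49.6] tool off -4.610017398115158 -0.2503238966103867
123 [474.7 -96.5  48.6] tool off -3.040141556807428 -0.2615615062922042
126 [476.  -97.4  47.6] tool off -1.4702657050229726 -0.27279911946388324
149 45.298348133517194 [474.2 -96.2 149. ] -3.5774970239253543 -0.27483303335619996
151 44.56029717374204 [475.3 -96.9 151. ] -2.3004805177594227 -0.2836953851653188
[ 538.74236552 -140.73294162  271.75127492] [ 1.62531324e+02 -1.17534344e-01 -1.24796804e+02]
scene [475.3411688  -95.81906604] [48.30330432 48.30385749 48.97430724]
can scene [479.27897004 -20.13730434] [45.40042667 45.40581737 46.28077816 46.27380263]
```

jog_arm:
  targets:
    - [-0.039,-0.065,0,0,0.005,0,1]
    - [-0.039,-0.065,0,0,0.005,0,1]
    - [-0.039,-0.065,0,0,0.005,0,1]
    - [-0.039,-0.065,0,0,0.005,0,1]
    - [-0.039,-0.065,0,0,0.005,0,1]

```text
time: 3.98
tool_pos: [483.4, -24.2, 132.2]
tcp_rot: [180.0, 0.1, -35.1]
ft_force: [-0.0, -0.1, -1.5]
finger_gap: 17.2
```

```bash
python3 go.py 482 -21.9 112 -35
```

```text
t 3.9833 p [483.4 -24.2 132.2] [ 1.7996e+02  7.0000e-02 -3.5070e+01] F [-0.  -0.1 -1.5] gap 17.2 j [ -9.  -7. 110.  -0.  77. 116.]
shift m [-0.0024 -0.0011  0.0202] rot [ 0.0007  0.0012 -0.0012]
```

jog_arm:
  targets:
    - [-0.0024,-0.0011,0.01,0,0,0,1]
    - [-0.0024,-0.0011,0.02,0,0,0,1]
    - [-0.0024,-0.0011,0.02,0,0,0,1]
    - [-0.0024,-0.0011,0.02,0,0,0,1]

```text
time: 4.32
tool_pos: [480.8, -21.6, 110.9]
tcp_rot: [179.9, 0.2, -35.1]
ft_force: [0.4, -0.3, -1.7]
finger_gap: 17.1
```

```bash
python3 go.py 482 -21.9 106 -35;  python3 - <<'E'
from bench import r
from h import *
d=r.snapshot("scene");crop(d['pixels'],200,90,120,110,6,"pics/s3.png")
E
python3 go.py 482 -21.9 106 -35
```

```text
t 4.3167 p [480.8 -21.6 110.9] [179.92   0.21 -35.11] F [ 0.4 -0.3 -1.7] gap 17.1 j [ -9.  -6. 111.   0.  74. 116.]
shift m [ 0.0012 -0.0005  0.0049] rot [ 0.0015  0.0037 -0.0019]
t 4.3667 p [481.4 -21.6 111.8] [ 1.7995e+02  1.4000e-01 -3.5100e+01] F [-0.3 -0.3 -1.9] gap 17.4 j [ -9.  -6. 111.   0.  74. 116.]
shift m [ 0.0007 -0.0001  0.0058] rot [ 0.0008  0.0025 -0.0018]
```

View pics/s3.png

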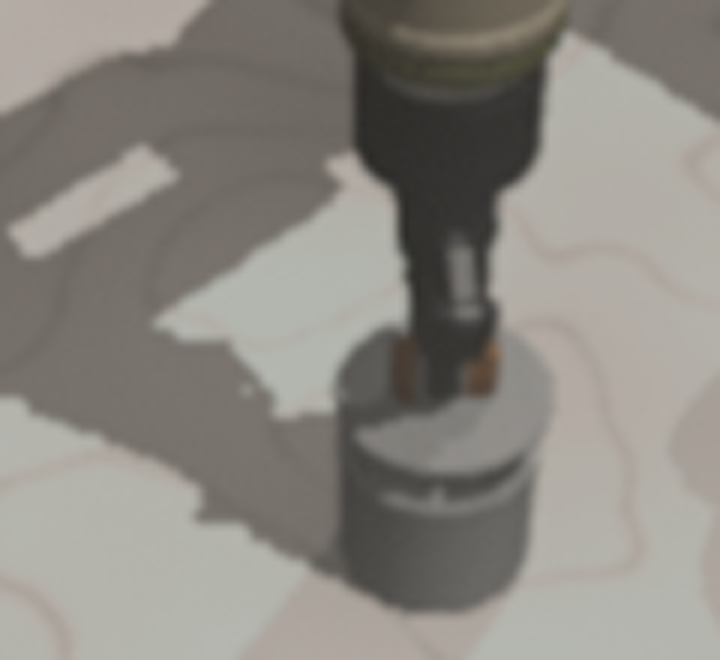

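Run:
```python
from h import *
import pickle
d=pickle.load(open("s2.pkl","rb"))['scene']
for z in (75,103.5): 
  u,v=w2pix(d,[479.3,-20,z]);print(z,(u-200+.5)*6-.5,(v-90+.5)*6-.5)
W=lambda u,v,z:pix2w(d,(u+.5)/6-.5+200,(v+.5)/6-.5+90,z)
from scipy.optimize import least_squares
P=np.array([W(*q,103.7) for q in [(337,400),(553,395),(440,473),(360,340),(530,345)]])
g=least_squares(lambda a:np.hypot(P[:,0]-a[0],P[:,1]-a[1])-49,[480,-20]).x;print("scene",g,np.hypot(*(P[:,:2]-g).T))
```

```text
75 439.2209821267477 438.62422326853783
103.5 441.65909805861963 393.6366646444001
scene [477.50311202 -20.09693845] [47.63596132 47.71961446 49.24700362 49.05990228 48.98309609]
```

jog_arm:
  targets:
    - [0.0005,0,0.003,0,0.002,0,1]
    - [0.0005,0,0.005,0,0.002,0,1]
    - [0.0005,0,0.007,0,0.002,0,1]
    - [0.0005,0,0.009,0,0.002,0,1]
    - [0.0005,0,0.009,0,0.002,0,1]

```text
time: 4.78
tool_pos: [482.2, -21.3, 103.1]
tcp_rot: [180.0, -0.0, -35.0]
ft_force: [0.1, 0.4, -2.3]
finger_gap: 16.9
```

```bash
python3 go.py 482 -21.9 96 -35
```

```text
t 4.7833 p [482.2 -21.3 103.1] [ 1.7998e+02 -3.0000e-02 -3.5050e+01] F [ 0.1  0.4 -2.3] gap 16.9 j [ -9.  -5. 112.  -0.  73. 116.]
shift m [0.0002 0.0006 0.0071] rot [ 0.0003 -0.0005 -0.0008]
```

No contact at 17 mm height; continue gently.

jog_arm:
  targets:
    - [0,0.0004,0.002,0,0,0,1]
    - [0,0.0004,0.004,0,0,0,1]
    - [0,0.0004,0.005,0,0,0,1]

```text
time: 5.03
tool_pos: [482.2, -21.7, 98.4]
tcp_rot: [-180.0, -0.1, -35.0]
ft_force: [0.6, 1.2, -1.0]
finger_gap: 17.1
```

jog_arm:
  targets:
    - [0,0,0.001,0,0,0,1]
    - [0,0,0.002,0,0,0,1]
    - [0,0,0.002,0,0,0,1]

```text
time: 5.28
tool_pos: [482.6, -21.6, 96.9]
tcp_rot: [-180.0, -0.1, -35.0]
ft_force: [0.3, 1.5, 0.3]
finger_gap: 17.0
```

jog_arm:
  targets:
    - [0,0,0.001,0,0,0,1]
    - [0,0,0.002,0,0,0,1]
    - [0,0,0.002,0,0,0,1]

```text
time: 5.53
tool_pos: [482.9, -21.7, 95.5]
tcp_rot: [-179.9, -0.1, -35.0]
ft_force: [-0.2, 1.8, 5.7]
finger_gap: 17.0
```

jog_arm:
  targets:
    - [0,0,0.001,0,0,0,1]
    - [0,0,0.002,0,0,0,1]
    - [0,0,0.002,0,0,0,1]
  newtons: 60

```text
time: 5.78
tool_pos: [482.9, -21.7, 93.2]
tcp_rot: [-179.9, -0.1, -35.0]
ft_force: [1.6, 1.7, 0.3]
finger_gap: 16.7
```

jog_arm:
  targets:
    - [0,0,0.001,0,0,0,1]
    - [0,0,0.002,0,0,0,1]
    - [0,0,0.002,0,0,0,1]

```text
time: 6.03
tool_pos: [481.9, -21.7, 89.8]
tcp_rot: [180.0, -0.0, -35.1]
ft_force: [2.8, 0.6, -4.6]
finger_gap: 16.8
```

jog_arm:
  targets:
    - [0,0,0.001,0,0,0,1]
    - [0,0,0.002,0,0,0,1]
    - [0,0,0.003,0,0,0,1]

```text
time: 6.28
tool_pos: [481.6, -21.8, 88.2]
tcp_rot: [179.9, 0.0, -35.0]
ft_force: [-11.4, 2.6, 20.6]
finger_gap: 16.7
```

jog_arm:
  targets:
    - [0,0,0.001,0,0,0,1]
    - [0,0,0.001,0,0,0,1]

```text
time: 6.45
tool_pos: [481.6, -21.8, 88.2]
tcp_rot: [179.9, 0.0, -35.0]
ft_force: [-14.1, 1.4, 20.0]
finger_gap: 16.4
```

jog_arm:
  targets:
    - [0,0,-0.002,0,0,0,1]
    - [0,0,-0.003,0,0,0,1]
    - [0,0,-0.003,0,0,0,1]

```text
time: 6.7
tool_pos: [481.9, -21.8, 89.2]
tcp_rot: [180.0, -0.0, -35.1]
ft_force: [0.7, -0.3, -3.2]
finger_gap: 16.4
```

jog_arm:
  targets:
    - [0,0,-0.001,0,0,0,1]
    - [0,0,-0.001,0,0,0,1]

```text
time: 6.87
tool_pos: [481.6, -21.7, 89.7]
tcp_rot: [180.0, 0.0, -35.1]
ft_force: [1.7, -0.5, -6.7]
finger_gap: 16.9
```

jog_arm:
  targets:
    - [0,0,0.002,0,0,0,1]
    - [0,0,0.004,0,0,0,1]
    - [0,0,0.004,0,0,0,1]

```text
time: 7.12
tool_pos: [482.3, -21.7, 88.2]
tcp_rot: [180.0, -0.0, -35.0]
ft_force: [-9.8, 1.4, 14.2]
finger_gap: 17.0
```

jog_arm:
  targets:
    - [0,0,-0.001,0,0,0,0.3]
    - [0,0,-0.002,0,0,0,0]
    - [0,0,-0.002,0,0,0,0]
    - [0,0,-0.002,0,0,0,0]
    - [0,0,-0.002,0,0,0,0]

```text
time: 7.53
tool_pos: [482.2, -21.8, 88.6]
tcp_rot: [-180.0, -0.1, -35.1]
ft_force: [-0.1, 0.2, -0.2]
finger_gap: 75.9
```

jog_arm:
  targets:
    - [0,0,0,0,0,0,0]
    - [0,0,-0.02,0,0,0,0]
    - [0,0,-0.06,0,0,0,0]
    - [0,0,-0.1,0,0,0,0]
    - [0,0,-0.14,0,0,0,0]

```text
time: 7.95
tool_pos: [481.3, -21.5, 229.6]
tcp_rot: [180.0, 0.0, -35.1]
ft_force: [1.2, -0.0, 0.4]
finger_gap: 85.8
```

jog_arm:
  targets:
    - [-0.04,0.03,-0.02,0,0,0,0]
    - [-0.08,0.06,-0.03,0,0,0,0]
    - [-0.11,0.09,-0.03,0,0,0,0]
    - [-0.11,0.12,-0.03,0,0,0,0]
    - [-0.11,0.15,-0.03,0,0,0,0]

```text
time: 8.37
tool_pos: [304.0, -80.5, 259.0]
tcp_rot: [-180.0, -0.1, -34.8]
ft_force: [0.6, -2.4, -0.6]
finger_gap: 85.3
```

```bash
python3 - <<'E'
from bench import r
from h import *
import pickle
d={n:r.snapshot(n) for n in("top","scene","wrist")}
pickle.dump(d,open("s4.pkl","wb"))
cv2.imwrite("pics/t4.png",d['top']['pixels'][:,:,::-1])
crop(d['top']['pixels'],215,140,130,120,6,"pics/t4c.png")
crop(d['scene']['pixels'],200,90,120,110,6,"pics/s4.png")
E
python3 go.py 482 -21.9 96 -35
```

```text
t 8.5167 p [305.1 -83.  258.9] [-179.99   -0.2   -35.37] F [ 0.2 -0.1 -0.3] gap 85.7 j [-25. -42. 122.  -0.  99. 101.]
shift m [ 0.1084 -0.1522  0.1633] rot [-0.0002 -0.0034 -0.0064]
```

View pics/s4.png

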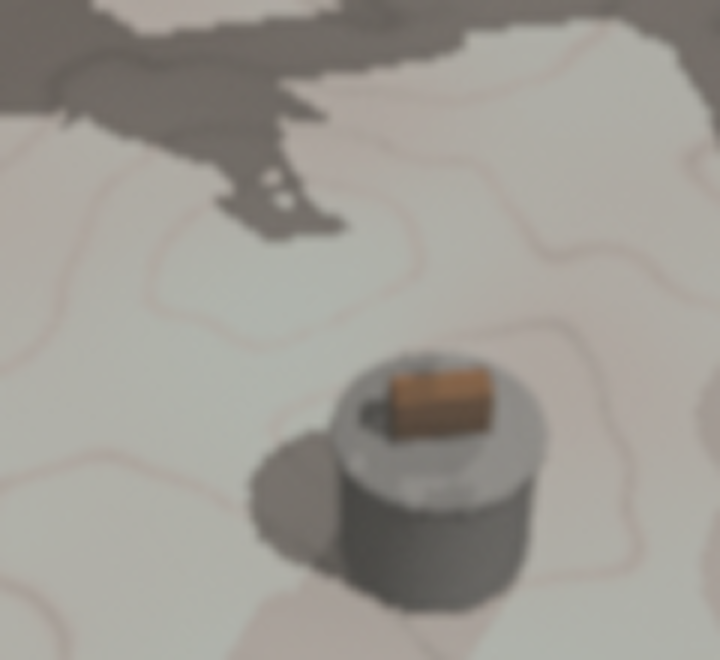

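View pics/t4c.png

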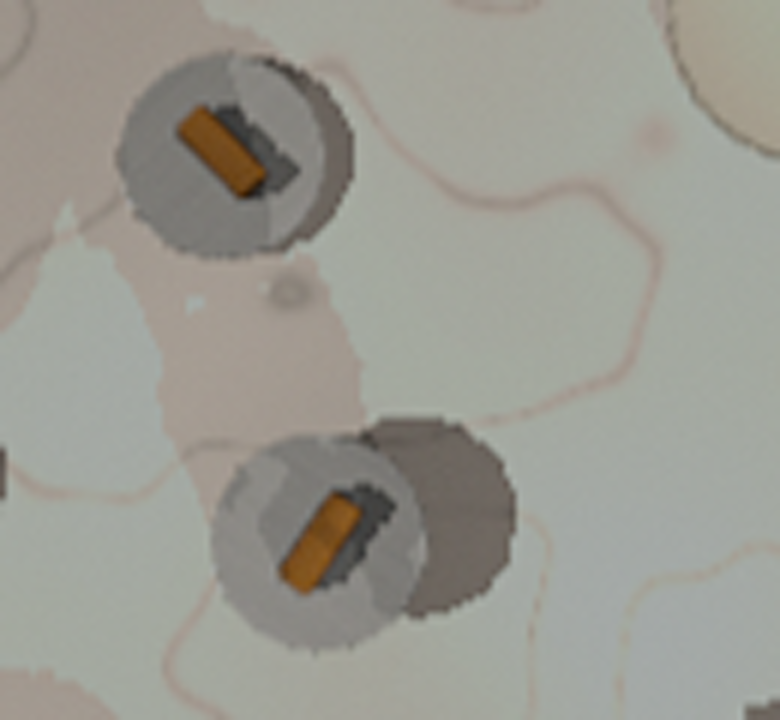

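View pics/t4.png

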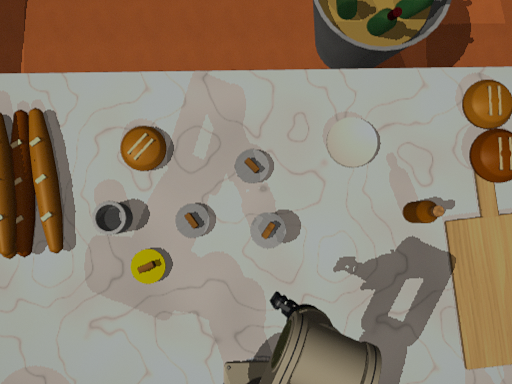

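Run:
```python
from bench import r
from h import *
import pickle
from scipy.optimize import least_squares
d=pickle.load(open("s4.pkl","rb"))['top']
W=lambda u,v,z:pix2w(d,(u+.5)/6-.5+215,(v+.5)/6-.5+140,z)
P=np.array([W(*q,80) for q in [(211,540),(425,540),(318,433),(318,651)]])
print(least_squares(lambda a:np.hypot(P[:,0]-a[0],P[:,1]-a[1])-49,[480,-20]).x)
print(r.hand_in())
```

```text
[478.66733686 -20.17001212]
the job is handed in; nothing more can be done
None
```

The canister in use is closed: the first lid I tried, the one to its right, clicked on and sits flush. The job was handed in at about 8.5 s, and no verdict was reported.

- **Choice of lid:** In the top view the middle canister's rim looked thinner than the spare's, which suggests the 80 mm bore. The lid went past the height where one with too wide a bead would stop (17 mm above the rim) without touching. It met resistance about 8 mm above the rim, around 8 N allowing for its own weight, and then gave way.
- **Pressing home:** I pressed it down with about 20 N until it stopped dropping.
- **Hold test:** I pulled up with about 5 N beyond the lid's weight. It rose about 1.5 mm, then resisted and did not come off. I did not pull to the full 8 N. I then pressed it back down and released it.
- **Last pictures:** The flange looks flat on the rim. The lid's centre measures (478.7, −20.2) mm against (479.3, −20.0) for the mouth, so it is within about 1 mm. I did not measure tilt separately.
- **Rest of the scene:** The other two lids lie untouched, right way up. The spare canister is open, and the loaf, plates, bottle and yellow look-alike are where they were. The arm is clear of everything.
- **Sideways force:** About 14 N of sideways force showed while I was pressing. It vanished when I let go.

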